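Earth the hand, then press home the proud relay

ROBOT

A 6-joint arm with a two-finger parallel gripper is mounted at the origin on a cart in front of the work surface, level with it; the furniture and walls round the work are solid. World frame = base frame: x ahead of the robot, y to its left, z up, the work surface at z = 0. Lengths are in m, angles in rad, forces in N, time in s.
With the tool pointing down it reaches from about 0.375 to 0.9 m from the base axis. Payload 3.1 kg.
Tool frame: the origin (TCP) lies on the centre line of the jaws, within the pads' length; the fingertips stand 25 mm ahead of it and the grasp point (between the pads) lies 6 mm ahead of it; z points along the fingers, y is the line along which they close (so a half turn about z gives the same grasp; the last joint's range is limited). The gripper opens to 85 mm and grips with 20 to 120 N. Pads are 22 mm wide; open, the fingers measure 114 mm over their backs; the gripper's body (76 mm by 85 mm) begins 54 mm behind the grasp point. The pads swing forward as they close: fully open they stand 13 mm farther back than shut.
Start: joints at [-1.524, 0.527, 1.433, -0, 1.181, -0.178], TCP at [0.139, -0.609, 0.256] pointing down, gripper open.
Joint ranges: [-3.08, 3.08], [-0.75, 2.2], [0.22, 2.44], [-1.43, 4.57], [0, 2.65], [-2.85, 2.85]. Speed limits (rad/s): [2.79, 2.79, 3.14, 3.14, 3.14, 3.14].

INTERFACE

Orientations are given as a unit quaternion [w, x, y, z].
In Python, from station import telemetry, optics, workorder gives the robot as it stands.
- The arm moves only by the tool step_arm, never from a script. Its argument "steps" is a list of rows, each a list of 4 numbers: the shift along the tool's x, y, z as a fraction of full scale, then the turn about the tool's z as a fraction of full scale. In form: [[tx, ty, tz, spin], ...]. A call has 1 to 8 rows; each row is the pose to reach, as a shift and turn from the pose commanded when the call began, along the tool's axes at that moment; what a row does not reach only later rows make up. Full scale, the value 1, is 0.4 m for a shift and 45 degrees for a turn. A row lasts 1/8 s, in which the tool goes at most 62.5 mm and 10.7 degrees, less where a joint would pass 70% of its speed; a pose out of reach is approached as far as the arm can. A call with a number of a shift or a turn outside -1 to 1 is refused whole. A call with a gripper value outside its range is refused whole. "jaw" is the opening, from 0 (shut) to 1 (fully open), set as the call begins (left out, the last holds). The fingers move at their own pace and stop on an object; "force" is the grip in N (left out, the last holds). Time passes only in rows, so rows that repeat a pose let the fingers close. It gives the time, the measured TCP pose, the force, the opening and the grip force at its end, in the units of the state.
- telemetry.get_obs(): the state, without advancing time (a new reading comes with each control period).
- optics.camera(name): name is "scene" or "top"; returns the picture (480x640x3 uint8, red, green, blue); there is no depth.
- optics.calibration(name): a dict with "fx", "fy", "cx", "cy" (pixels), "world_from_camera" (4x4, takes a point from camera to world coordinates). Camera axes: x right, y up, looking along -z (the intrinsics and any distortion apply to the point x, -y, -z); pixel columns grow to the right and rows downward; lengths in m; the calibration is good to about 2 mm. A picture is of the moment at which its call begins. calibration takes no time and is no camera call.
- workorder.close_job(): hands the job in; it is judged then, once.
The state is a dict: "t": time; "q": joint angles; "dq": joint speeds; "tau": joint torques, N m; "position": TCP position; "eef_rot": TCP orientation; "wrist_force": force on the tool from outside, world axes, zero at the start; "moment": the same for the moment, N m; "finger_gap": finger opening in m; "grasp_force": force on a finger pad.
Only numpy, scipy, OpenCV 4.12 (cv2) and the standard library are available. Lean on these libraries where they do the work, as an engineer would, in place of code of your own. Each camera call takes 0.05 s, during which the arm holds its last target. There are 200 camera calls.

TASK

One of the four relays in the test rack stands proud of its socket. First discharge the hand: touch the round bare-metal earthing button with closed fingertips, lightly but so that it clearly gives, for about half a second. Then gently press the proud relay down with the fingertips until it is fully home like its neighbours and withdraw; do not grasp or pull anything, do not touch the other three relays, and leave the things lying about where they are.

Things in the scene. Friction and masses are not known exactly. Their poses are not given: they have to be found in the camera images.
- rack: test rack, fixed to the bench: aluminium base plate 70 (x) x 280 (y) mm with a steel rail along its y axis, carrying four grey relay sockets 62 mm apart (at y = -93, -31, 31 and 93 mm of the rack; which relay stands in which place varies). Origin: centre of the underside, on the bench
- relay_a_top (a point): centre of the flat top of relay a, a clear-cased plug-in relay 27 (rack x) x 21 (rack y) x 34 mm tall. About 72 mm above the bench when the relay is home
- relay_a (a joint): how far relay a stands out of its socket, in m: 0 fully home, up to 0.020. This is the one that starts 10 to 14 mm proud; it slides down against about 4 N of friction, stops solidly at 0 and stays where it is left
- relay_a_case: case of relay a; origin at the centre of its underside, 34 mm below its top; same x and y axes as the rack
- relay_b_top (a point): centre of the flat top of relay b, a clear-cased plug-in relay 27 (rack x) x 21 (rack y) x 34 mm tall. About 72 mm above the bench when the relay is home
- relay_b (a joint): how far relay b stands out of its socket, in m: 0 fully home, up to 0.020. Starts at 0, fully home; must be left alone
- relay_b_case: case of relay b; origin at the centre of its underside, 34 mm below its top; same x and y axes as the rack
- relay_c_top (a point): centre of the flat top of relay c, a clear-cased plug-in relay 27 (rack x) x 21 (rack y) x 34 mm tall. About 72 mm above the bench when the relay is home
- relay_c (a joint): how far relay c stands out of its socket, in m: 0 fully home, up to 0.020. Starts at 0, fully home; must be left alone
- relay_c_case: case of relay c; origin at the centre of its underside, 34 mm below its top; same x and y axes as the rack
- relay_d_top (a point): centre of the flat top of relay d, a clear-cased plug-in relay 27 (rack x) x 21 (rack y) x 34 mm tall. About 72 mm above the bench when the relay is home
- relay_d (a joint): how far relay d stands out of its socket, in m: 0 fully home, up to 0.020. Starts at 0, fully home; must be left alone
- relay_d_case: case of relay d; origin at the centre of its underside, 34 mm below its top; same x and y axes as the rack
- earth_top (a point): centre of the flat top face of the round bare-metal earthing button, 32 mm diameter, to the right of the rack, 22 mm above the bench (its round housing is 48 mm across and 12 mm high); it is pressed straight down
- earth (a joint): how far the earthing button is pressed, in m: 0 up, 0.006 fully down; a spring brings it back up; fully down takes about 5 N
- earth_base: grey housing of the earthing button, fixed to the bench; origin: centre of its underside
- multimeter: black hand multimeter lying on its back, 146x76x47 mm, long side along its x; bystander, loose. Origin: centre of the underside
- spare_relay: spare relay of the same kind, 27x21x34 mm, standing loose on the bench in front of the rack; bystander. Origin: centre of the underside
- heat_sink: small finned heat sink, 24x36x22 mm; bystander, loose. Origin: centre of the underside
- side_cutters: side cutters with red handles lying flat, 49x139x10 mm; bystander, loose. Origin: centre of the underside
- block_battery: small black and orange block battery, 52x27x18 mm; bystander, loose. Origin: centre of the underside

How it is judged:
On the way, in this order (a step that is already met when the one before it is completed fails the run):
1. the earthing button is touched by the fingertips and gives by at least 1.5 mm (value of joint earth above 0.0015 m and contact force between the fingers and earth_base above 0.3 N), for 0.2 s.
2. then the proud relay is pressed home (value of joint relay_a below 0.002 m), for 0.2 s.
At the end, for the whole second after the job is handed in: all four relays within 2 mm of fully home, the earthing button back up within 1 mm, and every loose thing at rest within 10 mm of where it started (value of joint each of relay_a, relay_b, relay_c, relay_d below 0.002 m and value of joint earth below 0.001 m and distance of each of multimeter, spare_relay, heat_sink, side_cutters, block_battery from where it was at the start of the episode below 0.01 m and linear speed of each of multimeter, spare_relay, heat_sink, side_cutters, block_battery below 0.02 m/s); the robot touches nothing.
It fails at once if one of the other three relays is touched (contact force between any of the fingers, the arm and relay_b_case above 1 N or contact force between any of the fingers, the arm and relay_c_case above 1 N or contact force between any of the fingers, the arm and relay_d_case above 1 N).
It fails at once if a relay is pulled out: the proud one beyond 17.5 mm, another beyond 3 mm (value of joint relay_a above 0.0175 m or value of joint any of relay_b, relay_c, relay_d above 0.003 m).
It fails at once if the relay or the earthing button is pressed with more than 40 N (contact force between any of the fingers, the arm and relay_a_case above 40 N or contact force between any of the fingers, the arm and earth_base above 40 N).
It fails at once if a bystander is moved more than 10 mm or lifted (distance of any of multimeter, spare_relay, heat_sink, side_cutters, block_battery from where it was at the start of the episode above 0.01 m).
It also fails if it takes over 45 s, if anything falls off the work surface, if the arm or the gripper's body presses on something with over 40 N, if the wrist force passes 120 N, or if a joint passes its speed limit or range.

## Working session

There is one attempt and no reset: what is moved stays moved. The work goes in short steps, Python scripts to look and compute and a tool call to move; the robot and the scene stay as the last step left them, time stands still between calls to the robot, and variables do not carry over. Pictures are saved under pics/ and viewed, at most 10 in all, crops included, and the job is handed in when it is done.

Besides the shell and the picture viewer there is one more tool, called after "Emit:" by a JSON object that holds its "method" and its "body". step_arm: Moves the arm, as the interface text tells. Shift numbers are shares of 0.4 m and turn numbers shares of 45 degrees, none past 1 either way. Its arguments: {"type":"object","properties":{"steps":{"type":"array"},"jaw":{"type":"number"},"force":{"type":"number"}},"required":["steps"]}

```bash
mkdir -p pics
cat > h.py <<'E'
import numpy as np, cv2
from station import telemetry, optics, workorder
def ray(cal,u,v):
    d=np.array([(u-cal['cx'])/cal['fx'],-(v-cal['cy'])/cal['fy'],-1.])
    T=np.array(cal['world_from_camera']);return T[:3,3],T[:3,:3]@d
def onz(cal,u,v,z):
    o,d=ray(cal,u,v);return o+d*(z-o[2])/d[2]
def proj(cal,p):
    T=np.array(cal['world_from_camera']);c=T[:3,:3].T@(np.array(p)-T[:3,3])
    return cal['cx']+cal['fx']*c[0]/-c[2],cal['cy']-cal['fy']*c[1]/-c[2]
E
python3 - <<'E'
from h import *
for n in('scene','top'):
    im=optics.camera(n);cv2.imwrite(f'pics/{n}0.png',im[:,:,::-1]);c=optics.calibration(n);print(n,c)
s=telemetry.get_obs();print(s)
E
```

```text
scene {'fx': 470.58472218605266, 'fy': 470.58472218605266, 'cx': 319.0087739190288, 'cy': 232.5155489431062, 'world_from_camera': array([[ 0.47687047,  0.57630108, -0.66368036, -0.06988704],
       [-0.87897208,  0.31126259, -0.36128062, -0.42700659],
       [-0.00162755,  0.75564056,  0.6549845 ,  0.62516077],
       [ 0.        ,  0.        ,  0.        ,  1.        ]])}
top {'fx': 577.5047289533663, 'fy': 577.5047289533663, 'cx': 312.1725608581733, 'cy': 244.384586452589, 'world_from_camera': array([[ 0.02267337,  0.99709458, -0.07272079,  0.41419324],
       [-0.99973393,  0.02292162,  0.00258084, -0.13442657],
       [ 0.00424022,  0.07264293,  0.997349  ,  1.1116421 ],
       [ 0.        ,  0.        ,  0.        ,  1.        ]])}
{'t': 0.1, 'q': array([-1.52450205e+00,  5.28368357e-01,  1.43376486e+00,  1.55542427e-06,
        1.18138516e+00, -1.78534441e-01]), 'dq': array([ 0.00142356, -0.00273197, -0.00237398,  0.00066613, -0.00088107,
        0.00015846]), 'tau': array([-8.25118696e-04, -4.43306351e+01, -1.78586197e+01, -2.28906583e-04,
        3.92843736e-03,  3.31110797e-06]), 'position': array([ 0.13931771, -0.60867395,  0.25543735]), 'eef_rot': array([-9.60708671e-04,  9.93687730e-01,  1.12177397e-01,  6.43356475e-05]), 'wrist_force': array([-0.42739163,  0.50976165,  0.29941662]), 'moment': array([-0.01547232, -0.0190226 , -0.04960701]), 'grasp_force': 0.0, 'finger_gap': 0.08525225513201355}
```

View pics/scene0.png

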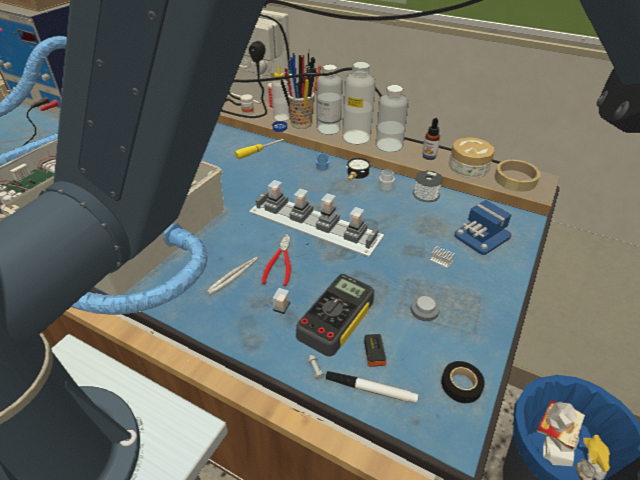

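View pics/top0.png

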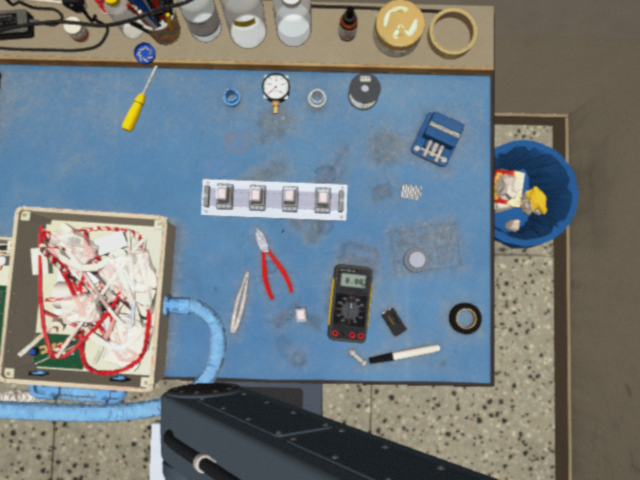

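Top view: the four relays are near (224,197), (257,197), (290,198) and (323,200), with the earthing button at (415,259). The scene view shows the relays from (275,190) to (357,218), with the button at (425,306). I'll zoom in to find the proud one.

Run:
```python
from h import *
a=cv2.imread('pics/scene0.png')[170:260,240:390];b=cv2.imread('pics/top0.png')[172:226,198:352]
a=cv2.resize(a,(600,360),interpolation=cv2.INTER_CUBIC);b=cv2.resize(b,(600,210),interpolation=cv2.INTER_CUBIC)
cv2.imwrite('pics/z.png',np.vstack([a,b]))
```

```text
(no output)
```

View pics/z.png

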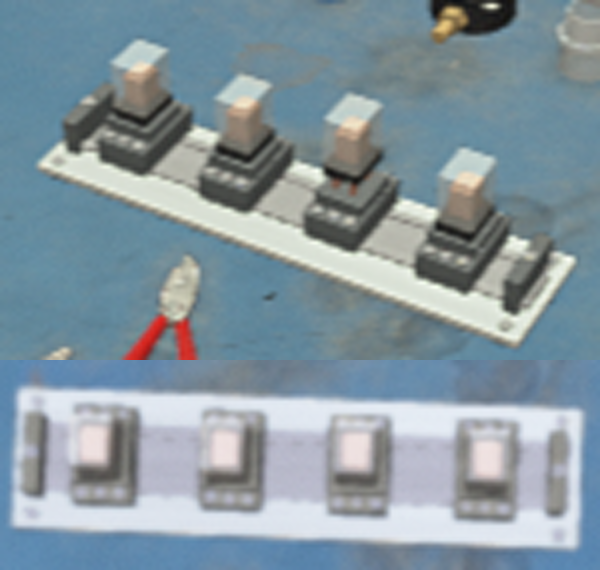

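The third relay from the left in the scene view is proud: its pins show below the case, and its top is at about (328.5,197). Next I'll measure the rack pose from the plate, the relay, and the button.

Run:
```python
from h import *
t=cv2.imread('pics/top0.png');ct=optics.calibration('top');cs=optics.calibration('scene')
hsv=cv2.cvtColor(t,cv2.COLOR_BGR2HSV)
m=((hsv[:,:,2]>190)&(hsv[:,:,1]<60)).astype(np.uint8);w=np.zeros_like(m);w[170:230,195:355]=m[170:230,195:355]
pts=cv2.findNonZero(w);r=cv2.minAreaRect(pts);box=cv2.boxPoints(r)
print('rect',r)
P=np.array([onz(ct,u,v,.004) for u,v in box]);C=P.mean(0)
print(np.linalg.norm(np.diff(P[:,:2],axis=0),axis=1),C)
e=[P[i+1]-P[i] for i in range(3)];e=max(e,key=np.linalg.norm)[:2];e/=np.linalg.norm(e)
if e[1]<0:e=-e
print('yaxis',e,'yaw',np.degrees(np.arctan2(-e[0],e[1])))
for y in(-93,-31,31,93):
    p=np.r_[C[:2]+e*y/1000,0.072];print(y,p,'top',proj(ct,p),'scene',proj(cs,p), 'proud',proj(cs,p+[0,0,.012]))
# relay3: triangulate with pink patch/top? scene top centre on several z
for z in(.072,.084):print('scene tri',z,onz(cs,328.5,197,z))
g=cv2.cvtColor(t,cv2.COLOR_BGR2GRAY)[235:285,390:440]
g4=cv2.resize(g,None,fx=6,fy=6,interpolation=cv2.INTER_CUBIC)
s=cv2.imread('pics/scene0.png');gs=cv2.resize(s[280:335,390:460],None,fx=6,fy=6,interpolation=cv2.INTER_CUBIC)
sat=hsv[235:285,390:440,1];b=(sat<50).astype(np.uint8);n,l,st,ce=cv2.connectedComponentsWithStats(b)
k=1+np.argmax(st[1:,4]);u,v=ce[k]+[390,235];print('btn top px',u,v,st[k],onz(ct,u,v,.014),'scene proj z.022',proj(cs,onz(ct,u,v,.022)))
cv2.imwrite('pics/btn.png',np.hstack([cv2.resize(t[235:285,390:440],(330,330),interpolation=cv2.INTER_CUBIC),gs]))
```

```text
rect ((273.78582763671875, 199.0686798095703), (145.7768096923828, 36.43459701538086), 2.2025980949401855)
[0.0710238  0.2824968  0.07104362] [ 0.58116341 -0.06112269  0.004     ]
yaxis [0.0154022  0.99988138] yaw -0.882516071453634
-93 [ 0.579731   -0.15411166  0.072     ] top (np.float64(322.64653497131536), np.float64(195.34068025360426)) scene (np.float64(356.36728618540616), np.float64(210.71413131266206)) proud (np.float64(356.6889847564589), np.float64(205.69427291038602))
-31 [ 0.58068594 -0.09211902  0.072     ] top (np.float64(288.53593939388736), np.float64(194.02982363969534)) scene (np.float64(327.6393370800415), np.float64(201.0566701536498)) proud (np.float64(327.7039788540137), np.float64(196.08057664494342))
31 [ 0.58164087 -0.03012637  0.072     ] top (np.float64(254.41945383213778), np.float64(192.7187406760328)) scene (np.float64(300.3219353075386), np.float64(191.87339202907904)) proud (np.float64(300.15416645975347), np.float64(186.94290286216878))
93 [0.58259581 0.03186628 0.072     ] top (np.float64(220.29707676037165), np.float64(191.40743130398482)) scene (np.float64(274.3136830124704), np.float64(183.13021006951107)) proud (np.float64(273.93552737569655), np.float64(178.24675032400006))
scene tri 0.072 [ 0.59317186 -0.08747767  0.072     ]
scene tri 0.084 [ 0.57878778 -0.09484324  0.084     ]
btn top px 419.20346320346323 255.7849927849928 [ 13   0  37  37 693] [ 0.47714778 -0.3415465   0.014     ] scene proj z.022 (np.float64(429.42561571399324), np.float64(300.3157851744568))
```

View pics/btn.png

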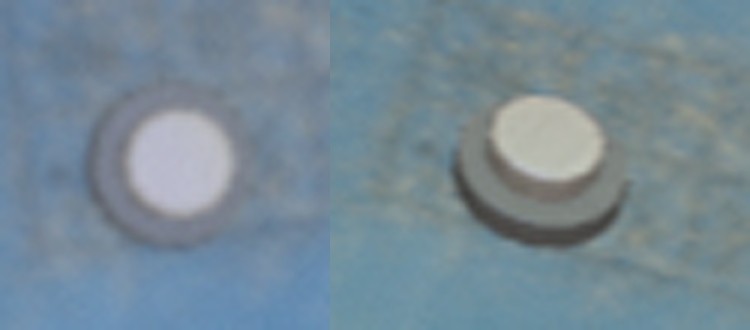

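The button's top face is centred at (417.3,259.4) in the top view and (426.2,303.2) in the scene view.

```bash
cat >> h.py <<'E'
from scipy.spatial.transform import Rotation as R
def shift(target):
    s=telemetry.get_obs();q=s['eef_rot'];M=R.from_quat([q[1],q[2],q[3],q[0]]).as_matrix()
    return M.T@(np.array(target)-s['position'])/0.4
E
python3 - <<'E'
from h import *
ct=optics.calibration('top');cs=optics.calibration('scene')
a=onz(ct,417.3,259.4,.022);b=onz(cs,426.2,303.2,.022);print(a,b)
m=(a+b)/2;m[2]=.15;print(m,shift(m))
E
```

```text
[ 0.46976659 -0.33650097  0.022     ] [ 0.46806929 -0.33732967  0.022     ]
[ 0.46891794 -0.33691532  0.15      ] [ 0.95463564 -0.47809546  0.26482762]
```

Emit:
{"method": "step_arm", "body": {"steps": [[0.955,-0.478,0,0],[0.955,-0.478,0,0],[0.955,-0.478,0,0],[0.955,-0.478,0,0],[0.955,-0.478,0,0],[0.955,-0.478,0,0],[0.955,-0.478,0,0],[0.955,-0.478,0.265,0]], "jaw": 0, "force": 20}}

```text
t: 1.1
position: [0.475, -0.3378, 0.1975]
eef_rot: [0.005, 0.993, 0.115, 0.005]
wrist_force: [-0.4, -1.3, -0.3]
finger_gap: -0.0
grasp_force: 0.0
```

Emit:
{"method": "step_arm", "body": {"steps": [[0,0,0,0],[0,0,0,0],[0,0,0,0]]}}

```text
t: 1.48
position: [0.4696, -0.3394, 0.1961]
eef_rot: [0.002, 0.994, 0.111, 0.001]
wrist_force: [-0.4, 0.2, 0.2]
finger_gap: -0.0002
grasp_force: 0.0
```

Run:
```python
from h import *
s=telemetry.get_obs();print(s['position'],s['wrist_force'],s['eef_rot'],s['t'],shift([.4689,-.3369,.022+.025+.012]))
```

```text
[ 0.4696034  -0.33940681  0.19612425] [-0.41265658  0.21814874  0.21194593] [0.00178153 0.99376533 0.11146998 0.00131498] 1.475 [-0.0010861  -0.00781518  0.34278163]
```

Emit:
{"method": "step_arm", "body": {"steps": [[0,-0.006,0.1,0],[0,-0.006,0.2,0],[0,-0.006,0.28,0],[0,-0.006,0.32,0],[0,-0.006,0.34,0],[0,-0.006,0.34,0],[0,-0.006,0.34,0]]}}

```text
t: 2.35
position: [0.4692, -0.336, 0.059]
eef_rot: [0.001, 0.994, 0.112, 0.001]
wrist_force: [-0.6, 0.2, 0.1]
finger_gap: 0.0001
grasp_force: 0.0
```

Run:
```python
from h import *
s=telemetry.get_obs();print(s['position'],s['wrist_force'],s['eef_rot'],s['t'],shift([.4689,-.3369,.022+.025]))
t=optics.camera('top')[:,:,::-1];s=optics.camera('scene')[:,:,::-1]
cv2.imwrite('pics/a.png',np.hstack([cv2.resize(t[210:310,365:465],(400,400)),cv2.resize(s[250:350,375:475],(400,400))]))
```

```text
[ 0.46918751 -0.33598594  0.05897013] [-0.57003146  0.22637704  0.07043584] [9.33789088e-04 9.93688444e-01 1.12169063e-01 7.10805358e-04] 2.35 [-0.0012461   0.00200711  0.02992796]
```

View pics/a.png

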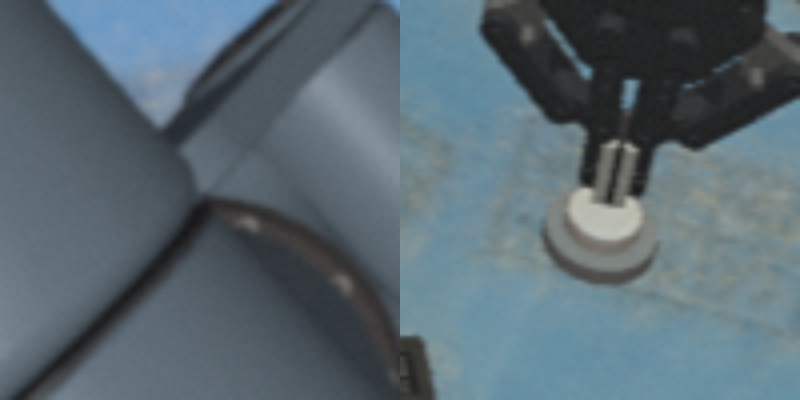

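The scene crop shows the closed fingertips just above the button face. I'll press 4 mm past the expected contact and hold.

Emit:
{"method": "step_arm", "body": {"steps": [[0,0,0.015,0],[0,0,0.028,0],[0,0,0.034,0],[0,0,0.04,0],[0,0,0.04,0],[0,0,0.04,0],[0,0,0.04,0],[0,0,0.04,0]]}}

```text
t: 3.45
position: [0.4686, -0.3354, 0.0419]
eef_rot: [0.0, 0.994, 0.112, 0.0]
wrist_force: [0.4, -0.0, 4.3]
finger_gap: -0.0002
grasp_force: 2.1
```

Wrist force is 4.3 N, so the button is pressed by about 5 mm. I'll hold a moment longer, then lift.

Emit:
{"method": "step_arm", "body": {"steps": [[0,0,0,0],[0,0,0,0],[0,0,-0.1,0],[0,0,-0.25,0],[0,0,-0.35,0],[0,0,-0.35,0],[0,0,-0.35,0]]}}

```text
t: 4.32
position: [0.4679, -0.3348, 0.1808]
eef_rot: [-0.001, 0.994, 0.112, -0.001]
wrist_force: [-0.3, 0.1, -0.2]
finger_gap: 0.0004
grasp_force: 0.0
```

Run:
```python
from h import *
s=telemetry.get_obs();print(s['position'],s['wrist_force'],s['t'],shift([.580,-.093,.18]))
```

```text
[ 0.46791361 -0.33480976  0.18084713] [-0.3444344   0.10709851 -0.17671956] 4.325 [ 0.40791859 -0.52685026  0.00253951]
```

Emit:
{"method": "step_arm", "body": {"steps": [[0.408,-0.527,0,0.3],[0.408,-0.527,0,0.3],[0.408,-0.527,0,0.3],[0.408,-0.527,0,0.3],[0.408,-0.527,0,0.3],[0.408,-0.527,0,0.3],[0.408,-0.527,0,0.3],[0.408,-0.527,0,0.3]]}}

```text
t: 5.32
position: [0.5801, -0.0953, 0.1815]
eef_rot: [0.0, 1.0, -0.007, -0.0]
wrist_force: [0.2, -0.2, -0.1]
finger_gap: -0.0
grasp_force: 0.0
```

Run:
```python
from h import *
s=telemetry.get_obs();print(s['position'],s['wrist_force'],s['t'],s['eef_rot'],shift([.580,-.093,.084+.025+.012]))
```

```text
[ 0.58005936 -0.09526875  0.18150296] [ 0.18864023 -0.21892047 -0.08352721] 5.325 [ 4.52840893e-05  9.99977545e-01 -6.68973753e-03 -3.94623883e-04] [-1.04996326e-04 -5.68388290e-03  1.51256983e-01]
```

Emit:
{"method": "step_arm", "body": {"steps": [[0,-0.005,0.06,0],[0,-0.005,0.11,0],[0,-0.005,0.145,0],[0,-0.005,0.145,0],[0,-0.005,0.145,0]]}}

```text
t: 5.95
position: [0.5811, -0.092, 0.1244]
eef_rot: [0.0, 1.0, -0.006, 0.001]
wrist_force: [1.2, -0.5, 0.6]
finger_gap: -0.0
grasp_force: 0.0
```

Run:
```python
from h import *
s=telemetry.get_obs();print(s['position'],s['wrist_force'],s['t'],shift([.580,-.093,.072+.025]))
s=optics.camera('scene')[:,:,::-1]
cv2.imwrite('pics/b.png',cv2.resize(s[140:260,240:400],(640,480),interpolation=cv2.INTER_CUBIC))
```

```text
[ 0.58111156 -0.09202819  0.12436333] [ 1.21661688 -0.45428823  0.58639305] 5.95 [-0.00282438  0.00243571  0.06840625]
```

View pics/b.png

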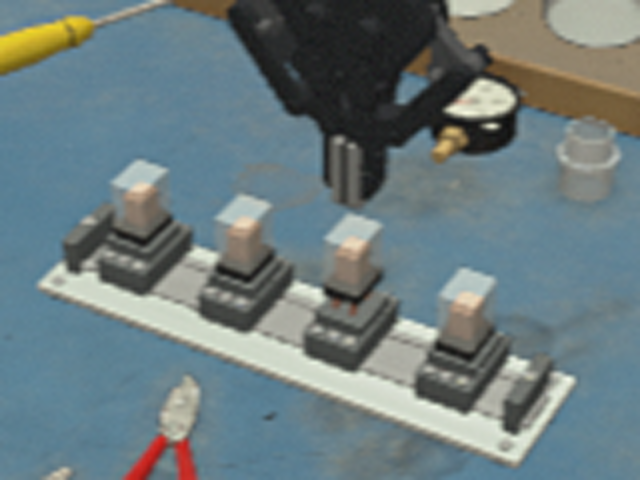

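The crop shows the closed tips directly above the proud relay, whose top is at about (354,230), and clear of its neighbours. Now I'll press slowly.

Emit:
{"method": "step_arm", "body": {"steps": [[-0.001,0.001,0.02,0],[-0.001,0.001,0.034,0],[-0.001,0.001,0.042,0],[-0.001,0.001,0.048,0],[-0.001,0.001,0.054,0],[-0.001,0.001,0.06,0],[-0.001,0.001,0.06,0]]}}

```text
t: 6.88
position: [0.5802, -0.0918, 0.0996]
eef_rot: [-0.0, 1.0, -0.005, -0.0]
wrist_force: [-0.5, 0.1, 1.1]
finger_gap: -0.0001
grasp_force: 0.5
```

Emit:
{"method": "step_arm", "body": {"steps": [[0,0,0.003,0],[0,0,0.006,0],[0,0,0.008,0],[0,0,0.008,0]]}}

```text
t: 7.38
position: [0.5802, -0.0918, 0.0972]
eef_rot: [-0.0, 1.0, -0.005, -0.0]
wrist_force: [-2.8, 1.3, 6.5]
finger_gap: -0.0001
grasp_force: 3.5
```

Emit:
{"method": "step_arm", "body": {"steps": [[0,0,0.002,0],[0,0,0.003,0],[0,0,0.003,0],[0,0,0.003,0]]}}

```text
t: 7.88
position: [0.5803, -0.0918, 0.0971]
eef_rot: [0.0, 1.0, -0.005, 0.0]
wrist_force: [-4.7, 1.6, 14.6]
finger_gap: -0.0001
grasp_force: 6.9
```

It's now on a solid stop: 14.6 N with no further travel and the tips at 72 mm. Withdrawing.

Emit:
{"method": "step_arm", "body": {"steps": [[0,0,0,0],[0,0,-0.02,0],[0,0,-0.1,0],[0,0,-0.25,0],[0,0,-0.35,0],[0,0,-0.35,0],[0,0,-0.35,0],[0,0,-0.35,0]]}}

```text
t: 8.88
position: [0.5794, -0.0916, 0.2336]
eef_rot: [-0.001, 1.0, -0.005, -0.002]
wrist_force: [-1.7, -0.6, -0.4]
finger_gap: 0.0004
grasp_force: 0.0
```

Run:
```python
from h import *
s=telemetry.get_obs();print(s['position'],s['wrist_force'],s['t'])
s=optics.camera('scene')[:,:,::-1]
cv2.imwrite('pics/c.png',cv2.resize(s[140:380,200:520],(800,600),interpolation=cv2.INTER_CUBIC))
```

```text
[ 0.57942436 -0.09163809  0.23362726] [-1.67685159 -0.55652279 -0.35728292] 8.875
```

View pics/c.png

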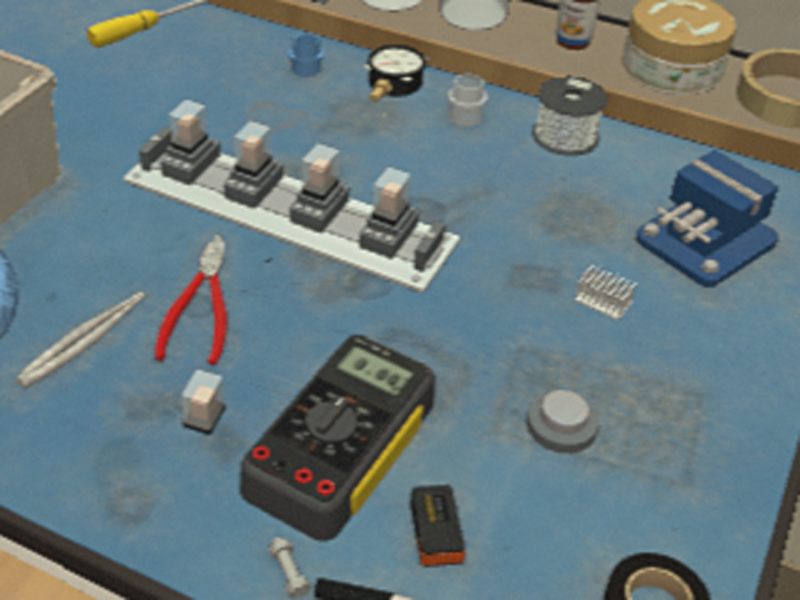

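The picture shows all four relays level, with the pressed one at about (320,165). The button at (563,415) is back up, and the loose things look unmoved.

```bash
python3 -c "
from station import workorder
print(workorder.close_job())"
```

```text
the job is handed in; nothing more can be done
None
```

I touched the earthing button first (it gave about 5 mm at 4.3 N), pressed the proud relay down to its solid stop, withdrew, and handed the job in; the final picture shows all four relays level, the button back up and the loose things unmoved, but the hand-in returned no verdict.

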